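# Back the feed wheel off by one ratchet notch

### The job

The tin feed wheel on the packing table has been advanced one notch too far. With a fingertip, tip its ratchet pawl up out of the notch and right back until it rests open, push the wheel backward (clockwise seen from above) by exactly one notch using its pegs, then tip the pawl over again so that it drops fully into the next notch, and leave it so. Grasp nothing: the tins and the jar simply ride round standing on the wheel, none of them lifted, tipped over or pushed out of place, and the other things on the table stay where they are.

Things in the scene. Friction and masses are not known exactly. Their poses are not given: they have to be found in the camera images.
- feeder: Fixed feed-wheel unit: grey base plate 270 x 250 x 10 mm under a horizontal aluminium wheel (diameter 230 mm) on a vertical axle. Origin: on the axle, at table height; z up. In this frame the pawl hangs over the rim on the +y side, at y = 102 mm, and swings in the plane of x and z. The unit may be yawed up to 0.6 rad either way.
- wheel_hub (a point): On the axle at the top face of the wheel's disc (26 mm above the table); turns with the wheel. A hub of radius 24 mm stands 20 mm above it. On the rim (radius 90 to 115 mm) stand ten ratchet teeth 14 mm high, 36 degrees apart, each with an upright face and a ramp: about 33 mm of tooth, then a flat gap of about 31 mm.
- peg0 (a point): Centre of the top of an upright steel peg on the wheel, 14 mm thick, 44 mm tall (its top 70 mm above the table), 70 mm from the axle. Five such pegs, 72 degrees apart, peg0 to peg4 anticlockwise; any may be pushed. At the start peg0 is on the robot's side (198 degrees in the feeder's frame at wheel 0); the pockets between peg0 and peg1 and between peg3 and peg4 are empty.
- peg1 (a point): Centre of the top of an upright steel peg on the wheel, 14 mm thick, 44 mm tall (its top 70 mm above the table), 70 mm from the axle. Five such pegs, 72 degrees apart, peg0 to peg4 anticlockwise; any may be pushed.
- peg2 (a point): Centre of the top of an upright steel peg on the wheel, 14 mm thick, 44 mm tall (its top 70 mm above the table), 70 mm from the axle. Five such pegs, 72 degrees apart, peg0 to peg4 anticlockwise; any may be pushed.
- peg3 (a point): Centre of the top of an upright steel peg on the wheel, 14 mm thick, 44 mm tall (its top 70 mm above the table), 70 mm from the axle. Five such pegs, 72 degrees apart, peg0 to peg4 anticlockwise; any may be pushed.
- peg4 (a point): Centre of the top of an upright steel peg on the wheel, 14 mm thick, 44 mm tall (its top 70 mm above the table), 70 mm from the axle. Five such pegs, 72 degrees apart, peg0 to peg4 anticlockwise; any may be pushed.
- wheel (a joint): Turn of the wheel in rad, growing backward (clockwise from above); 0 = a gap centred on the pawl's nose, 0.628 = one notch back. Starts within 0.05 of 0. Pawl down: blocked at about 0.13 backward (forward, the ramps lift the pawl). Pawl open: turns stiffly (0.12 N m, 2 N at a peg) and stays where left. The pawl goes fully down only within about 0.1 of a centred gap.
- pawl (a joint): Turn of the pawl in rad: 0 = fully down in a gap, 2.0 = open, tipped right back against its stop. Plain gravity, no spring (pawl about 100 g): it falls down when let go below about 1.5 and falls open above about 1.65.
- pawl_pivot (a point): The pawl's level pivot, parallel to the feeder's y, mid-width of the pawl; in the feeder's frame at (50, 102, 58) mm. A post 22 x 14 mm, 66 mm high, stands beside it at y = 126 to 140 mm. The dark steel pawl is a V of two flat bars from the pivot, 89 degrees apart: an arm 58 mm long (16 wide, 8 thick) and a tab 45 mm long (20 wide, 6 thick).
- pawl_nose (a point): End of the pawl's arm. Pawl down: 51 mm from the pivot toward the feeder's -x and 28 mm below it, in the gap. Pawl open: the arm stands nearly upright, 58 mm above the pivot (nose about 4 mm to its -x side); pushing it toward -x from its +x side sends the pawl back down.
- pawl_tab (a point): End of the pawl's finger tab. Pawl down: 22 mm from the pivot toward the feeder's -x and 39 mm above it (97 mm above the table), leaning over the arm; pushing it toward the feeder's +x from its -x side tips the pawl up and back. Pawl open: the tab lies nearly level on the +x side of the pivot.
- tin_a: Small round steel tin, diameter 38 mm, 28 mm tall, standing loose on the wheel between two pegs; origin at the centre of its underside. It rides with the wheel.
- tin_b: A second such tin in another pocket of the wheel; origin at the centre of its underside.
- jar: Small closed jar with a white cap, diameter 34 mm, 42 mm tall, standing loose in a third pocket of the wheel; origin at the centre of its underside. The three occupy the pockets at 18, 162 and 306 degrees in the feeder's frame, in any order, 60 mm from the axle.
- tape_roll: Roll of clear tape lying flat, diameter 90 mm, 48 mm high; origin under its centre. Bystander.
- marker: White marker with black cap, lying, about 130 mm long, 18 mm high; origin near its middle on the table. Bystander.
- notebooks: Pile of small notebooks, 148 x 105 x 42 mm; origin under its centre. Bystander.
- clip_tray: Open white tray 90 x 130 x 35 mm; origin under its centre. Bystander.
- stapler: Desk stapler, 130 mm long, 34 mm wide, about 55 mm high; origin under its centre. Bystander.
There are look-alikes about, which are no part of the job. What is shaped like the tin_b but green is not meant.

How it is judged:
On the way, in this order (a step that is already met when the one before it is completed fails the run):
1. the pawl has been tipped up and rests open, with the wheel still in its first notch (value of joint pawl above 1.75 rad and value of joint wheel between -0.2 and 0.2 rad), for 0.2 s.
2. the wheel has been pushed one notch backward with the pawl still open (value of joint pawl above 1.5 rad and value of joint wheel between 0.49 and 0.77 rad), for 0.2 s.
At the end, for the whole second after the job is handed in: The wheel stands one notch (0.628 rad) further back, within 0.14 rad, and is at rest; the pawl is fully down in that notch (joint below 0.08 rad); the tins and the jar stand on the wheel (value of joint wheel between 0.49 and 0.77 rad and value of joint pawl below 0.08 rad and velocity of joint wheel between -0.05 and 0.05 rad/s and angle between each of tin_a, tin_b, jar's own z axis and vertical below 0.2 rad and height (world z) of each of tin_a, tin_b, jar below 0.034 m); the robot touches nothing.
It fails at once if the wheel is pushed well past one notch backward (more than 1.0 rad) (value of joint wheel above 1 rad).
It fails at once if the wheel is pushed forward (more than 0.3 rad) (value of joint wheel below -0.3 rad).
It fails at once if a tin or the jar is lifted off the wheel (12 mm), tipped, or shifted from its pocket (more than 15 mm nearer to or farther from the axle) (height (world z) of any of tin_a, tin_b, jar above 0.038 m or angle between any of tin_a, tin_b, jar's own z axis and vertical above 0.5 rad or horizontal distance between any of tin_a, tin_b, jar and wheel_hub above 0.078 m or horizontal distance between any of tin_a, tin_b, jar and wheel_hub below 0.042 m).
It fails at once if another thing on the table is moved by more than 30 mm (distance of any of tape_roll, marker, notebooks, clip_tray, stapler from where it was at the start of the episode above 0.03 m).
It also fails if it takes over 61 s, if anything falls off the work surface, if the arm or the gripper's body presses on something with over 40 N, if the wrist force passes 120 N, or if a joint passes its speed limit or range.

### The arm

A 7-joint arm with a two-finger parallel gripper is mounted at the origin on the work surface. World frame = base frame: x ahead of the robot, y to its left, z up, the work surface at z = 0. Lengths are in m, angles in rad, forces in N, time in s.
With the tool pointing down it reaches from about 0.425 to 0.95 m from the base axis. Payload 4.7 kg.
Tool frame: the origin (TCP) lies on the centre line of the jaws, within the pads' length; the fingertips stand robot.nose_length ahead of it and the grasp point (between the pads) lies 8 mm behind it (robot.nose_length is the distance from the TCP to the fingertips, in m); z points along the fingers, x is the direction in which the jaws open and shut, and the axes are right-handed (so a half turn about z gives the same grasp; the last joint's range is limited). The gripper opens to 85 mm and grips with 20 to 120 N. Pads are 22 mm wide; open, the fingers measure 114 mm over their backs; the gripper's body (76 mm by 85 mm) begins 54 mm behind the grasp point. The pads swing forward as they close: fully open they stand 13 mm farther back than shut.
Start: joints at [-0.029, 0.469, -0.049, 1.532, 0.024, 1.141, -0.082], TCP at [0.675, 0, 0.242] pointing down, gripper open.
Joint ranges: [-2.59, 2.59], [-0.33, 1.99], [-1.39, 1.29], [0.1, 2.45], [-1.04, 4.18], [0.21, 1.99], [-2.66, 2.66]. Speed limits (rad/s): [2.57, 2.57, 3.14, 3.14, 3.14, 3.14, 3.14].

### API

Orientations are given as [roll, pitch, yaw] about the fixed x, y, z axes, in that order (R = Rz(yaw) Ry(pitch) Rx(roll)).
In Python, from plant import robot gives the robot as it stands. Calls block until the motion is done:
- robot.goto(position, orientation): joint-space move of the TCP to a pose.
- robot.move_straight(position, vel=0.15, attitude=None, contact_N=None): straight line of the TCP; attitude=None keeps the orientation; vel is the mean speed in m/s. With contact_N (N) it stops when the force on the tool has changed by that much, and returns True; else False.
- robot.move_joints(angles): joint-space move.
- robot.grip(opening, strength=None): opening from 0.0 (shut) to 1.0 (fully open); strength is the grip in N (None keeps the last); returns when the fingers have stopped.
- robot.sleep(seconds).
- robot.inverse_kinematics(position, orientation): joint angles nearest the present ones, or None.
- robot.sense(): the state.
- robot.grab_frame(name): name is "scene" or "side" or "wrist"; returns a dict with "image" (480x640x3 uint8, red, green, blue), "range_z" (480x640 float32, m along the optical axis (not along the pixel's ray), 0 where there is no reading), "fx", "fy", "cx", "cy" (pixels), "R" (3x3) and "t" (3): a world point X has camera coordinates R X + t. Camera axes: x right, y down, z forward; pixel columns grow to the right and rows downward; lengths in m; the calibration is good to about 2 mm. The wrist camera is an equidistant fisheye: a pixel r from the principal point sees the ray r / f radians off the axis. A picture is of the moment at which its call begins.
A pose or a line that the arm cannot do raises robot.IKError and nothing moves.
- robot.close_job(): hands the job in, once; it reports no verdict.
The state is a dict: "t": time; "joint_pos": joint angles; "joint_velocities": joint speeds; "effort": joint torques, N m; "tcp_pos": TCP position; "tcp_rot": TCP orientation; "wrist_force": force on the tool from outside, world axes, zero at the start; "torque": the same for the moment, N m; "opening": opening from 0.0 (shut) to 1.0 (fully open).
Only numpy, scipy, OpenCV 4.12 (cv2) and the standard library are available. Lean on these libraries where they do the work, as an engineer would, in place of code of your own. Each camera call takes 0.05 s, during which the arm holds its last target. There are 200 camera calls.

## Working session

There is one attempt and no reset: what is moved stays moved. The work goes in short steps, each a Python script; the robot and the scene stay as the last script left them, time stands still between calls to the robot, and variables do not carry over. Pictures are saved under pics/ and viewed, about 8 in all and at most 12, crops included, and the job is handed in when it is done.

```bash
mkdir -p pics; cat > h.py <<'E'
import numpy as np, cv2
from plant import robot
def save(name,fn):
    f=robot.grab_frame(name); cv2.imwrite(f'pics/{fn}.png',f['image'][:,:,::-1]); np.savez(f'pics/{fn}.npz',**f); return f
def px(f,u,v,z=None):
    R,t=np.array(f['R']),np.array(f['t']); d=np.array([(u-f['cx'])/f['fx'],(v-f['cy'])/f['fy'],1.])
    c=-R.T@t; w=R.T@d
    if z is None:
        r=f['range_z'][int(round(v)),int(round(u))]; return c+w*r
    return c+w*(z-c[2])/w[2]
E
python3 - <<'E'
from h import *
for n in('scene','side'):
    f=save(n,n+'1'); print(n,-f['R'].T@f['t'],f['R'][2])
s=robot.sense();print(s['t'],s['tcp_pos'],robot.nose_length,s['wrist_force'])
E
```

```text
scene [1.03726672 0.58097896 1.328302  ] [-0.33956187 -0.42655388 -0.83830157]
side [0.1557738  0.88275055 0.90597813] [ 0.27816705 -0.71887186 -0.63706071]
0.1 [6.74488781e-01 6.63051216e-06 2.41340799e-01] 0.011 [0.45532666 0.12759272 0.13892441]
```

View pics/scene1.png

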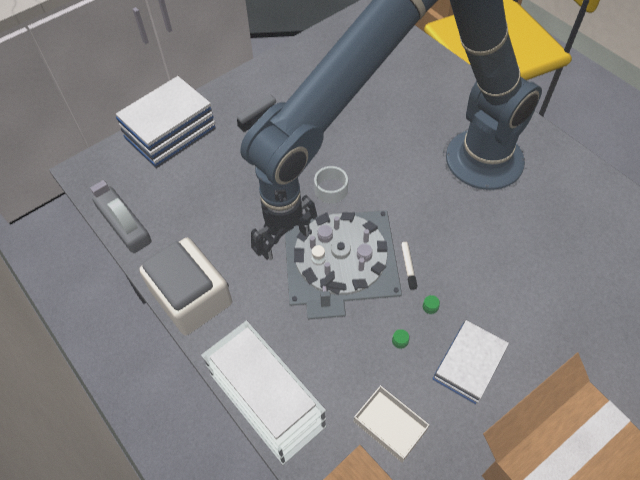

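View pics/side1.png

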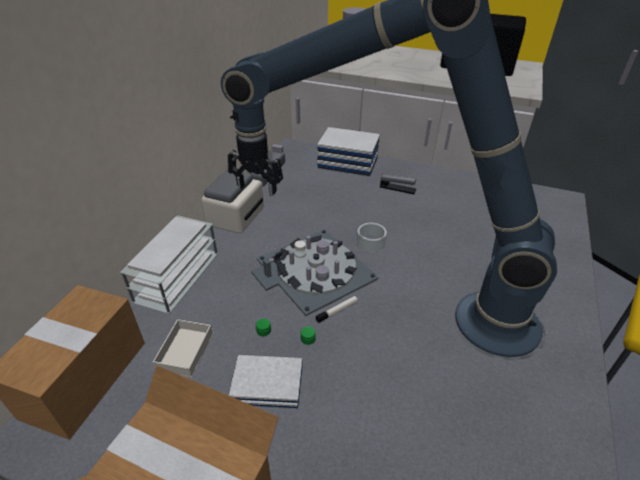

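The scene view shows the wheel at about (340,250), with the pawl and post near (327,295). The side view has the wheel at (318,262) and the pawl near (270,265). The tins on the wheel are greyish-purple. Two green look-alike tins stand off the wheel at (431,304) and (401,339), so I'll ignore those. Next is a close crop.

```bash
python3 - <<'E'
import cv2,numpy as np
a=cv2.imread('pics/scene1.png')[195:325,270:420]; b=cv2.imread('pics/side1.png')[215:325,240:390]
a=cv2.resize(a,None,fx=4,fy=4,interpolation=cv2.INTER_CUBIC)[:,:600];cv2.imwrite('pics/ca.png',a)
cv2.imwrite('pics/cb.png',cv2.resize(b,None,fx=5,fy=5,interpolation=cv2.INTER_CUBIC))
E
```

```text
(no output)
```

View pics/ca.png

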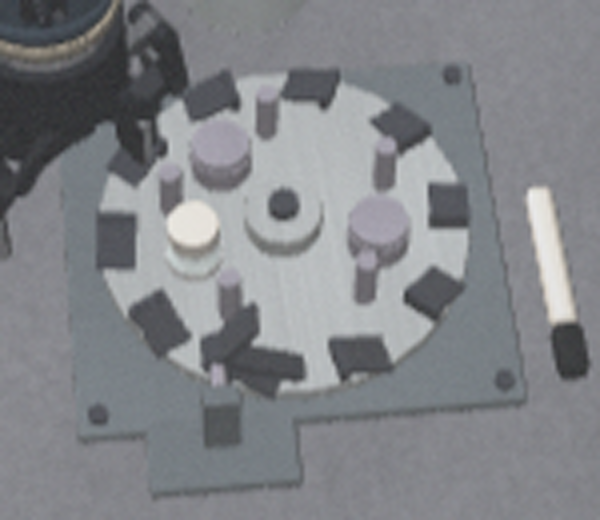

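View pics/cb.png

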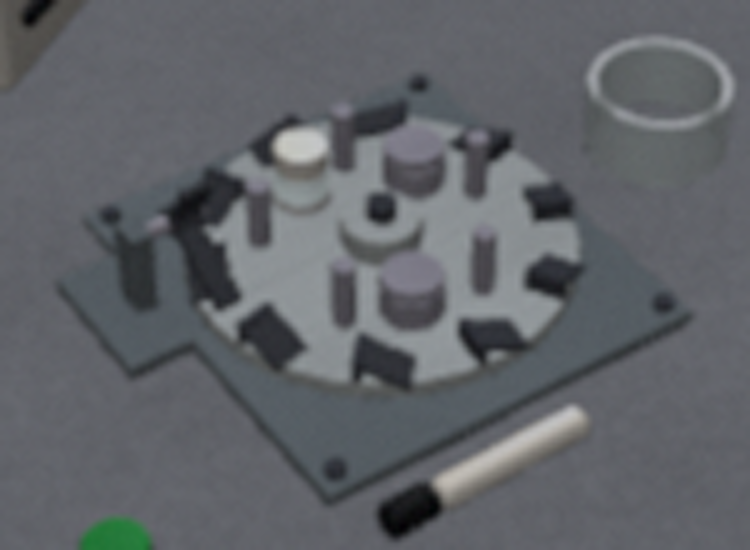

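```bash
python3 - <<'E'
import numpy as np; from h import px
S=dict(np.load('pics/scene1.npz'));D=dict(np.load('pics/side1.npz'))
a=lambda u,v,z:px(S,270+u/4,195+v/4,z)[:2]
b=lambda u,v,z:px(D,240+u/5,215+v/5,z)[:2]
np.set_printoptions(precision=4,suppress=True)
for n,g,P,H,post in(('scene',a,[(267,93),(386,147),(367,258),(230,275),(171,172)],[(453,75),(505,380),(98,413)],(221,395)),
 ('side',b,[(342,107),(477,138),(484,232),(343,268),(258,187)],[(418,83),(663,302),(335,469),(110,215)],(132,238))):
    p=np.array([g(*q,.07) for q in P]);c=p.mean(0);h=np.array([g(*q,.01) for q in H]);po=g(*post,.066)
    print(n,'axle',c,'\npegs',p-c,np.linalg.norm(p-c,axis=1),np.degrees(np.arctan2(*(p-c).T[::-1])))
    print('holes',h,h.mean(0)); e=h[1:]-h[:-1];print('edges',np.linalg.norm(e,axis=1),np.degrees(np.arctan2(e[:,1],e[:,0])))
    print('post',po,po-c)
E
```

```text
scene axle [ 0.5115 -0.0122] 
pegs [[-0.0366 -0.0594]
 [-0.0664  0.0173]
 [-0.0058  0.0686]
 [ 0.0637  0.0258]
 [ 0.0452 -0.0523]] [0.0697 0.0686 0.0689 0.0687 0.0691] [-121.6301  165.3946   94.8587   22.0555  -49.2108]
holes [[ 0.3465 -0.0362]
 [ 0.473   0.148 ]
 [ 0.6741  0.0093]] [0.4979 0.0403]
edges [0.2234 0.2443] [ 55.5255 -34.5823]
post [0.6283 0.0696] [0.1168 0.0818]
side axle [ 0.5078 -0.0133] 
pegs [[ 0.0468 -0.0565]
 [-0.0368 -0.0588]
 [-0.0676  0.0163]
 [-0.0061  0.0717]
 [ 0.0638  0.0273]] [0.0734 0.0694 0.0696 0.0719 0.0694] [ -50.3767 -122.092   166.4472   94.9006   23.1784]
holes [[ 0.5472 -0.1786]
 [ 0.3455 -0.0414]
 [ 0.4718  0.1444]
 [ 0.6733  0.0073]] [ 0.5095 -0.0171]
edges [0.244  0.2246 0.2437] [145.7656  55.7794 -34.2275]
post [0.621  0.0747] [0.1132 0.0879]
```

I now have the feeder pose: axle at about (0.510, -0.014) and yaw about -0.60 (the post comes out at feeder (48,133) mm, as described). The wheel reads about -0.04. peg0 is at scene crop (386,147), and the pocket between peg0 and peg1 is empty. I'll shut the jaws and approach the tab from its -x side.

```bash
cat >> h.py <<'E'
A=np.array([.510,-.0138]); Y=-.600
def W(x,y,z):  # feeder mm (fingertip) -> world TCP
    c,s=np.cos(Y),np.sin(Y); return [A[0]+(c*x-s*y)/1e3, A[1]+(s*x+c*y)/1e3, z/1e3+robot.nose_length]
def F(p): # world tcp -> feeder tip mm
    c,s=np.cos(Y),np.sin(Y); d=np.array(p[:2])-A; return np.array([c*d[0]+s*d[1],-s*d[0]+c*d[1],p[2]-robot.nose_length])*1e3
def st(*a,vel=.1,**k):
    r=robot.move_straight(W(*a),vel=vel,**k); s=robot.sense(); print(a,r,'t%.1f'%s['t'],F(s['tcp_pos']).round(1),np.round(s['wrist_force'],1)); return r
E
cat > run1.py <<'E'
from h import *
robot.grip(0.0); print(robot.nose_length, robot.sense()['opening'])
for yaw in (Y+np.pi/2, Y-np.pi/2):
    q=robot.inverse_kinematics(W(3,102,150),[np.pi,0,yaw]); print(yaw,q)
    if q is not None: break
robot.goto(W(3,102,150),[np.pi,0,yaw])
st(3,102,82)
save('side','side2');save('scene','scene2')
a=cv2.imread('pics/scene2.png')[200:330,260:400];b=cv2.imread('pics/side2.png')[205:305,230:370]
r=lambda i:cv2.resize(i,(560,int(i.shape[0]*4)),interpolation=cv2.INTER_CUBIC)[:400]
cv2.imwrite('pics/c2.png',cv2.resize(np.hstack([r(a[30:]),r(b)]),(800,286),interpolation=cv2.INTER_AREA))
cv2.imwrite('pics/c2b.png',r(b))
E
python3 run1.py
```

```text
0.011 0.0013892911870624525
0.9707963267948966 [ 0.02234904  0.40649595 -0.27762526  1.85074813  0.1384533   0.90301816
  0.6510524 ]
(3, 102, 82) False t2.4 [  3.4 102.4  82.5] [0.1 0.3 0.1]
```

View pics/c2.png

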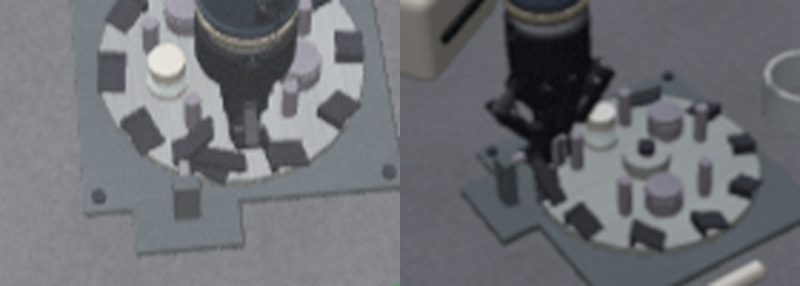

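The left half shows the fingertip at (250,135) on the -x side of the tab at (195,140), in line with it. The approach looks good, so I'll tip the pawl with a force guard on every move.

```bash
cat > run2.py <<'E'
from h import *
# finger centre x = right face - 11; pivot x=50
for p in [(35,102,82),(59,102,82),(66,102,77),(74,102,69)]:
    if st(*p,vel=.06,contact_N=8): break
else:
    robot.sleep(.3); st(74,102,140); robot.sleep(.5)
save('side','side3');save('scene','scene3')
a=cv2.imread('pics/scene3.png')[220:320,260:400];b=cv2.imread('pics/side3.png')[205:305,230:370]
r=lambda i:cv2.resize(i,(560,400),interpolation=cv2.INTER_CUBIC)
cv2.imwrite('pics/c3.png',cv2.resize(np.hstack([r(a),r(b)]),(800,286),interpolation=cv2.INTER_AREA))
E
python3 run2.py
```

```text
(35, 102, 82) False t3.2 [ 34.9 101.7  81.7] [-0.8 -0.5 -1. ]
(59, 102, 82) False t3.8 [ 59.4 102.   82. ] [-0.3  0.1 -0.3]
(66, 102, 77) False t4.1 [ 66.2 101.7  76.6] [0.3 0.7 0.1]
(74, 102, 69) False t4.4 [ 74.2 101.7  68.4] [0.7 1.2 0.2]
(74, 102, 140) False t5.6 [ 73.6 101.6 139.4] [0.6 0.8 0.1]
```

View pics/c3.png

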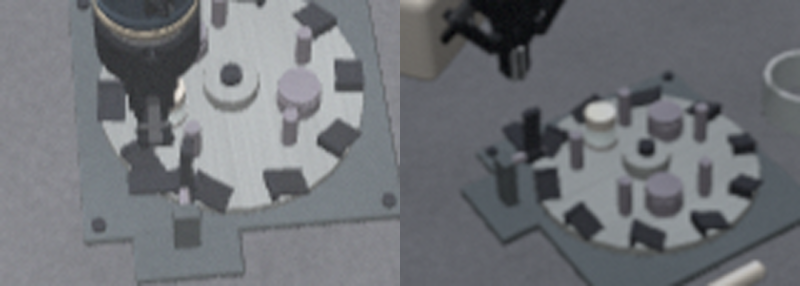

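The pawl is open: its arm stands upright at side crop (530,130). Next I push peg0 from the empty pocket between peg0 and peg1, stopping a little short to measure.

```bash
cat > run3.py <<'E'
from h import *
o=[np.pi,0,Y+np.pi/2]
for p in [(-54,-55,140),(-54,-55,50),(-67,0,50)]: print(robot.inverse_kinematics(W(*p),o))
st(74,102,160,vel=.2)
robot.goto(W(-54,-55,140),o)
st(-54,-55,50,contact_N=10)
for y in (-46,-40,-34,-28,-22,-16,-10,-5):
    if st(-66,y,50,vel=.05,contact_N=15): break
save('side','side4');save('scene','scene4')
a=cv2.imread('pics/scene4.png')[220:320,260:400];b=cv2.imread('pics/side4.png')[205:325,230:380]
cv2.imwrite('pics/c4.png',cv2.resize(b,None,fx=5,fy=5,interpolation=cv2.INTER_CUBIC))
E
python3 run3.py
```

```text
[ 0.22998052  0.21310529 -0.29442157  2.1610102   0.08752873  0.77830638
  0.85024103]
[ 0.18721129  0.37129411 -0.25903309  2.23353876  0.17725454  0.55513731
  0.76484686]
[ 0.07494588  0.39603055 -0.26507549  2.18987941  0.18658448  0.57614782
  0.64333583]
(74, 102, 160) False t6.4 [ 74.7 102.7 161.2] [-0.2  0.5 -0.6]
(-54, -55, 50) False t8.3 [-53.6 -54.6  50.4] [ 0.1  0.8 -0.2]
(-66, -46, 50) False t8.7 [-66.3 -45.7  50.2] [-0.1  0.   1.1]
(-66, -40, 50) False t9.0 [-66.  -39.8  49.9] [-0.6 -0.5  0.8]
(-66, -34, 50) False t9.3 [-65.8 -33.5  50. ] [-0.6 -0.6  0.1]
(-66, -28, 50) False t9.5 [-65.7 -27.3  50.1] [-0.3  0.8  0.6]
(-66, -22, 50) False t9.8 [-65.8 -21.2  50.1] [0.3 0.5 0.3]
(-66, -16, 50) False t10.1 [-65.9 -15.2  50.1] [-0.6  1.   0.1]
(-66, -10, 50) False t10.3 [-65.9  -9.3  50.1] [-0.3  0.8  0.1]
(-66, -5, 50) False t10.6 [-66.   -4.4  50. ] [-0.2  0.1  0. ]
```

View pics/c4.png

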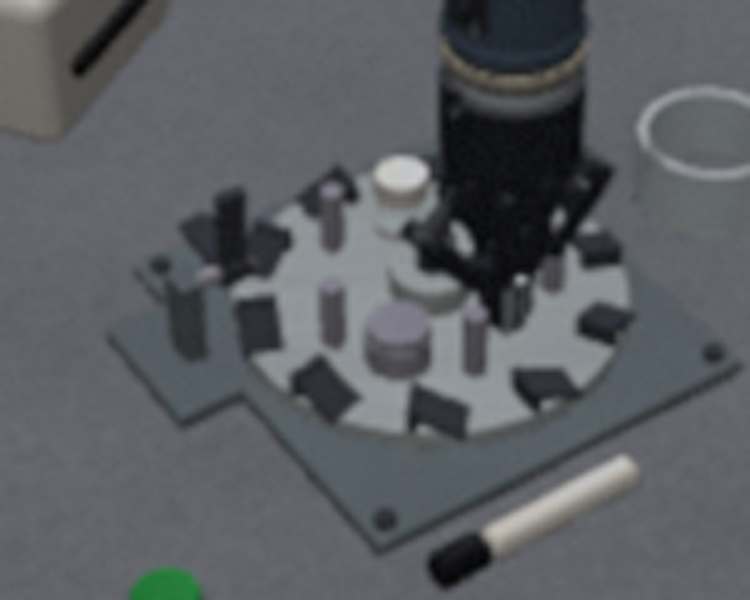

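The side crop shows peg tops at (475,308), (332,285) and (331,192), with the pawl still open at (230,225). From these I compute the wheel angle.

```bash
cat > ang.py <<'E'
import numpy as np; from h import px
def wheel(f,pts,ref):
    c=np.array([.509,-.0135]); D=dict(np.load(f))
    p=np.array([px(D,*q,.07)[:2]-c for q in pts]); a=np.degrees(np.arctan2(p[:,1],p[:,0]))
    w=np.radians(np.array(ref)-.600*180/np.pi-a); return (w+np.pi)%(2*np.pi)-np.pi, np.linalg.norm(p,axis=1)
if __name__=='__main__':
    g=lambda P:[(230+u/5,205+v/5) for u,v in P]
    print(wheel('pics/side4.npz',g([(475,308),(332,285),(331,192)]),[198,126,54]))
    h=[(240+u/5,215+v/5) for u,v in[(484,232),(343,268),(258,187),(342,107),(477,138)]]
    print(wheel('pics/side1.npz',h,[198,126,54,342,270]))
E
python3 ang.py
```

```text
(array([0.52351785, 0.54686615, 0.54511585]), array([0.06655517, 0.06859223, 0.06767661]))
(array([-0.05031281, -0.07342683, -0.0718113 , -0.02411408, -0.0237663 ]), array([0.07078579, 0.07226363, 0.06840607, 0.07248784, 0.0698173 ]))
```

The wheel reads about 0.54, so about 6 mm more push is needed. Then I withdraw and look again.

```bash
cat > run4.py <<'E'
from h import *
st(-66,1.5,50,vel=.03,contact_N=15); robot.sleep(.3)
st(-66,-10,50,vel=.05); st(-66,-10,160,vel=.15)
robot.goto(W(95,102,165),[np.pi,0,Y+np.pi/2])
save('side','side5');print(robot.sense()['t'])
b=cv2.imread('pics/side5.png')[205:325,230:380]
cv2.imwrite('pics/c5.png',cv2.resize(b,None,fx=5,fy=5,interpolation=cv2.INTER_CUBIC))
E
python3 run4.py
```

```text
(-66, 1.5, 50) False t11.1 [-66.1   2.   50. ] [ 0.6  0.5 -0.6]
(-66, -10, 50) False t11.7 [-66.  -10.5  50. ] [-0.9 -0.  -0.3]
(-66, -10, 160) False t12.6 [-66.5 -10.4 159.3] [-0.7  0.2  0.3]
13.4667
```

View pics/c5.png

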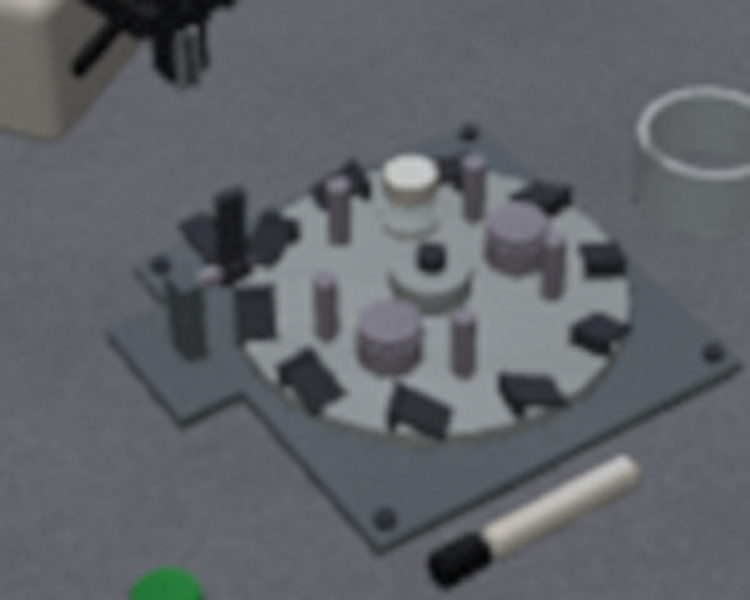

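All five peg tops are visible, at (463,313), (325,279), (339,186), (475,162) and (554,239). Everything on the wheel is standing. I measure the angle and, if it is centred, close the pawl.

```bash
cat > run5.py <<'E'
from h import *; from ang import wheel
w,r=wheel('pics/side5.npz',[(230+u/5,205+v/5) for u,v in[(463,313),(325,279),(339,186),(475,162),(554,239)]],[198,126,54,342,270])
print(w,w.mean(),r)
if abs(w.mean()-.625)<.06:
    st(88,102,97,contact_N=8)
    for p in [(66,102,97),(48,102,97),(30,102,97)]:
        if st(*p,vel=.06,contact_N=8): break
    st(30,102,190,vel=.2)
    robot.goto(W(0,0,260),[np.pi,0,Y+np.pi/2]); robot.sleep(.5)
    save('side','side6')
    b=cv2.imread('pics/side6.png')[205:325,230:380]
    cv2.imwrite('pics/c6.png',cv2.resize(b,None,fx=5,fy=5,interpolation=cv2.INTER_CUBIC))
E
python3 run5.py
```

```text
[0.63524611 0.63939787 0.64911969 0.67905082 0.65893221] 0.6523493385815823 [0.06819157 0.06894092 0.06726871 0.069892   0.07072653]
(88, 102, 97) False t14.3 [ 88.4 102.3  97.6] [ 0.1 -0.1  0.7]
(66, 102, 97) False t14.8 [ 65.8 102.2  97.3] [-0.2  0.2  0.1]
(48, 102, 97) False t15.3 [ 47.6 102.1  97.1] [-0.2 -0.6  0.6]
(30, 102, 97) False t15.7 [ 29.6 102.2  97.1] [-0.2 -0.6 -0.7]
(30, 102, 190) False t16.3 [ 29.8 101.4 189.2] [-1.3 -0.8 -0.3]
```

View pics/c6.png

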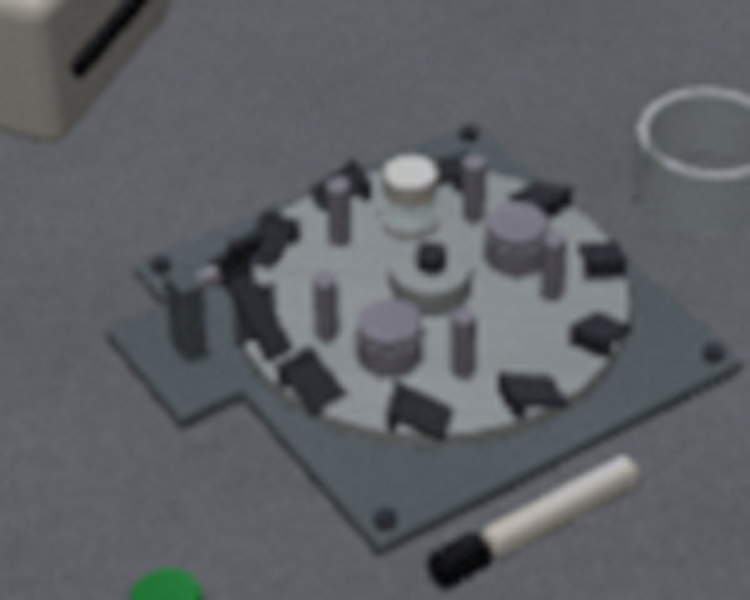

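The pawl has dropped. I compare it side by side with its fully-down look at the start.

```bash
python3 - <<'E'
from h import *
save('scene','scene6'); r=lambda i:cv2.resize(i,(390,290),interpolation=cv2.INTER_CUBIC)
L=[cv2.imread(f'pics/{n}.png') for n in('side1','side6','scene1','scene6')]
cv2.imwrite('pics/c7.png',np.vstack([np.hstack([r(i[238:283,257:317]) for i in L[:2]]),np.hstack([r(i[263:308,310:370]) for i in L[2:]])]))
E
```

```text
(no output)
```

View pics/c7.png

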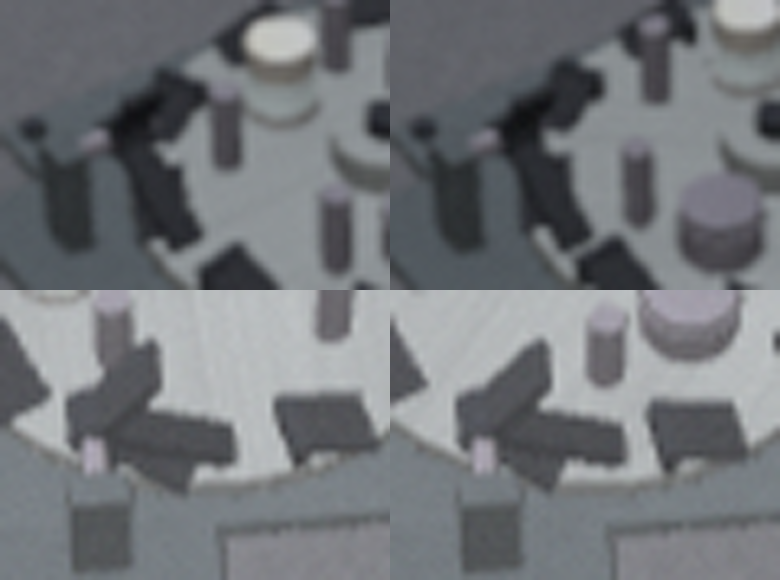

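In both views the pawl's tab tip and nose sit at the same pixels as at the start, at scene crop (155,345) and (235,460), so it is fully down. The arm is clear, so I hand in.

```bash
python3 -c "
from h import *
robot.close_job(); print(robot.sense()['t'])"
```

```text
the job is handed in; nothing more can be done
the job is handed in; nothing more can be done
```

The wheel is back one notch, the pawl is down in the next notch, and the job is handed in. It took about 17 s of the 61 s allowed; handing in gives no verdict.

- **What I did:** With the jaws shut, I pushed the pawl's tab until it rested open. I then pushed peg0 from the empty pocket between peg0 and peg1, in two strokes with a camera check between them. Finally I tipped the pawl's arm over so that it dropped.
- **Wheel angle:** I measured about -0.05 at the start and 0.65 after the push, just before closing the pawl. The five pegs gave 0.635 to 0.68, against a target of 0.628 and an allowed range of 0.49 to 0.77.
- **Pawl:** In both camera views it looks the same as its fully-down position at the start.
- **Tins, jar and other things:** The tins and the jar are upright in their pockets in the last pictures. The marker and tape roll look unmoved. I did not check the other things on the table by measurement, but the arm never went near them.
- **Forces:** None of the guarded moves hit its force limit, and the wrist readings I took stayed around 1 N. The arm was clear of everything when I handed in.

None of the checks failed. The only disagreement was about 0.04 rad between individual pegs, which is within what the camera can resolve.

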